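# Set up the hotplate for a surface-temperature check

## Robot

A 6-joint arm with a two-finger parallel gripper is mounted at the origin on the work surface. World frame = base frame: x ahead of the robot, y to its left, z up, the work surface at z = 0. Lengths are in m, angles in rad, forces in N, time in s.
With the tool pointing down it reaches from about 0.325 to 0.775 m from the base axis. Payload 5.5 kg.
Tool frame: the origin (TCP) lies midway between the tips of the shut fingers; the grasp point (between the pads) lies bot.grip_depth behind it (bot.grip_depth is the distance from the TCP to the grasp point, in m); z points along the fingers, y is the line along which they close (so a half turn about z gives the same grasp; the last joint's range is limited). The gripper opens to 85 mm and grips with 20 to 120 N. Pads are 22 mm wide; open, the fingers measure 114 mm over their backs; the gripper's body (76 mm by 85 mm) begins 54 mm behind the grasp point. The pads swing forward as they close: fully open they stand 13 mm farther back than shut.
Start: joints at [1.154, 0.091, 1.231, -0, 1.82, -0.057], TCP at [0.211, 0.562, 0.231] pointing down, gripper open.
Joint ranges: [-2.87, 2.87], [-0.86, 2.18], [0.17, 2.46], [-1.51, 4.65], [0.06, 2.69], [-2.65, 2.65]. Speed limits (rad/s): [2.57, 2.57, 3.01, 3.14, 3.14, 3.14].

## Interface

Orientations are given as [roll, pitch, yaw] about the fixed x, y, z axes, in that order (R = Rz(yaw) Ry(pitch) Rx(roll)).
In Python, from cell import readout, grab_frame, bot, find_in, place_of gives the robot as it stands.
- The arm moves only by the tool move_arm, never from a script. Its argument "deltas" is text: rows parted by semicolons, each of 7 numbers parted by spaces: the turn, a rotation vector about the tool's x, y, z in units of 10 degrees (1.0 is 10 degrees), then the shift along the tool's x, y, z in units of 30 mm (1.0 is 30 mm), then the opening, from 0 (shut) to 1 (fully open). In form: wx wy wz x y z gripper; .... A call has 1 to 10 rows; each row is the pose to reach, as a shift and turn from the pose commanded when the call began, along the tool's axes at that moment; what a row does not reach only later rows make up. A row lasts 1/8 s, in which the tool goes at most 62.5 mm and 10.7 degrees, less where a joint would pass 70% of its speed; a pose out of reach is approached as far as the arm can. A call with a gripper value outside its range is refused whole. The fingers move at their own pace and stop on an object; the grip force is fixed at half the most. Time passes only in rows, so rows that repeat a pose let the fingers close. It gives the time, the measured TCP pose, the force, the opening and the grip force at its end, in the units of the state.
- readout.get_state(): the state, without advancing time (a new reading comes with each control period).
- grab_frame(name): name is "scene" or "top" or "wrist"; returns a dict with "pixels" (420x560x3 uint8, red, green, blue), "fx", "fy", "cx", "cy" (pixels), "T" (4x4, takes a point from camera to world coordinates). Camera axes: x right, y down, z forward; pixel columns grow to the right and rows downward; lengths in m; the calibration is good to about 2 mm. A picture is of the moment at which its call begins. There is no depth.
- bot.hand_in(): hands the job in; it is judged then, once.
Trained networks look in a picture, given as the dict that the camera call returned (one of the last four; its "shot" number tells which), for a name from the list of things; names that differ only in an ending like _2 or _b are one class to them, and where a whole thing is asked for, a point or a joint stands for the part that bears it (a point fixed in the world has none). Each returns a list of dicts, best first, with "score" (0 to 1); they miss things now and then, are a little off and sometimes report something else, mostly with a low value. They report only what shows in the picture. A call takes as long as a camera call.
- find_in(label, picture): "bbox" ([left, top, right, bottom] in pixels, round what is visible of it).
- place_of(label, picture): "uv" ([column, row] in pixels: a listed point, or the origin of a listed thing).
The state is a dict: "time": time; "joint_pos": joint angles; "qvel": joint speeds; "tau": joint torques, N m; "ee_pos": TCP position; "tool_rot": TCP orientation; "contact_force": force on the tool from outside, world axes, zero at the start; "torque": the same for the moment, N m; "grip_width": opening from 0.0 (shut) to 1.0 (fully open); "grip_force": force on a finger pad.
Only numpy, scipy, OpenCV 4.12 (cv2) and the standard library are available. Lean on these libraries where they do the work, as an engineer would, in place of code of your own. Each camera call takes 0.05 s, during which the arm holds its last target. There are 200 camera calls.

## Task

Set up the hotplate for its surface-temperature check: stand the dial thermometer, dial up, in the middle of the white plate, with the tall beaker straight behind it and the squat beaker straight in front of it (the front is the console side), both wholly on the plate and not touching the thermometer, and each beaker closed with its own cover, seated flat. Set things down gently and leave the bottle, dish, stopper and jar where they are.

Things in the scene. Friction and masses are not known exactly. Their poses are not given: they have to be found in the camera images.
- hotplate: Grey hotplate, fixed, turned up to 0.15 rad. Square white ceramic plate 230 x 230 mm, flat top 100 mm above the bench. Origin: on the bench below the plate's middle; x to its back, away from the console, y to its left. Housing 250 mm square under the plate; the sloping console with two knobs (front, robot side) reaches 240 mm before the origin, 250 mm wide, up to 90 mm high.
- thermometer: Dial surface thermometer: flat round steel case 50 mm in diameter, 16 mm high, white dial with black marks on top. Origin: centre of its underside, z up through the dial. Starts dial up on the bench. 56 to 112 g.
- tall_beaker: Tall stainless steel beaker, open, straight-sided, 62 mm outside diameter, 100 mm high, wall 2.5 mm (inside 57 mm); the thin rolled rim and tiny spout are only seen, not felt. Origin: centre of its underside, z up. Starts upright and empty on the bench. 110 to 225 g.
- squat_beaker: Squat stainless steel beaker, open, straight-sided, 52 mm outside diameter, 56 mm high, wall 2.5 mm (inside 47 mm); rim and spout only seen, not felt. Origin: centre of its underside, z up. Starts upright and empty on the bench. 70 to 140 g.
- wide_cover: The tall beaker's cover, standing knob up on its plug. Heights above the origin (centre of the plug's underside): tapered plug 0-6 mm (44 mm across at its foot, 50 at the disc), steel disc 6-10 mm (76 mm across), black knob 10-34 mm (16 mm across). The plug drops 6 mm into the beaker with 3.5 mm of play all round; the disc then lies flat on the rim. 63 to 126 g.
- small_cover: The squat beaker's cover, standing knob up on its plug. Heights above the origin (centre of the plug's underside): tapered plug 0-6 mm (31 mm across at its foot, 37 at the disc), steel disc 6-10 mm (60 mm across), black knob 10-34 mm (16 mm across). The plug drops 6 mm into the beaker with 5 mm of play all round; the disc then lies flat on the rim. 42 to 84 g.
- bottle: Bystander: small capped white plastic bottle, 44 mm in diameter, 85 mm high, standing among the things to be moved. Origin: centre of its underside. Not part of the job.
- dish: Bystander: small white porcelain dish, 68 mm across, 22 mm high, on the left behind. Origin: centre of its underside. Not part of the job.
- stopper: Bystander: dark rubber stopper, a cone 36 mm across below, 30 mm high, on the left near the robot. Origin: centre of its underside. Not part of the job.
- jar: Bystander: amber glass jar with black cap, 52 mm in diameter, 60 mm high, on the right behind. Origin: centre of its underside. Not part of the job.

How it is judged:
At the end, for the whole second after the job is handed in: Released, at rest, upright, on the plate: thermometer within 15 mm of its middle; tall beaker 45-88 mm behind the middle, squat one 40-93 mm in front, both within 15 mm of the centre line, not touching the thermometer; own covers centred within 9 mm and seated within 3 mm (horizontal distance between thermometer and hotplate below 0.015 m and z of thermometer in the frame of hotplate between 0.096 and 0.104 m and x of tall_beaker in the frame of hotplate between 0.045 and 0.088 m and y of tall_beaker in the frame of hotplate between -0.015 and 0.015 m and z of tall_beaker in the frame of hotplate between 0.096 and 0.104 m and x of squat_beaker in the frame of hotplate between -0.093 and -0.04 m and y of squat_beaker in the frame of hotplate between -0.015 and 0.015 m and z of squat_beaker in the frame of hotplate between 0.096 and 0.104 m and contact force between each of tall_beaker, squat_beaker and thermometer below 0.1 N and horizontal distance between wide_cover and tall_beaker below 0.009 m and z of wide_cover in the frame of tall_beaker between 0.091 and 0.097 m and horizontal distance between small_cover and squat_beaker below 0.009 m and z of small_cover in the frame of squat_beaker between 0.047 and 0.053 m and angle between each of thermometer, tall_beaker, squat_beaker, wide_cover, small_cover's own z axis and vertical below 0.1 rad and linear speed of each of thermometer, tall_beaker, squat_beaker, wide_cover, small_cover below 0.02 m/s).
It fails at once if the bottle, dish, stopper or jar is shifted by more than 30 mm (distance of any of bottle, dish, stopper, jar from where it was at the start of the episode above 0.03 m).
It fails at once if the thermometer or a beaker is rammed onto the plate, or a cover onto its beaker (contact over 60 N) (contact force between any of thermometer, tall_beaker, squat_beaker and hotplate above 60 N or contact force between wide_cover and tall_beaker above 60 N or contact force between small_cover and squat_beaker above 60 N).
It fails at once if the thermometer, a beaker or a cover is dropped: out of the fingers and faster than 0.5 m/s (a fall of over 13 mm) ((contact force between the fingers and thermometer below 0.01 N and linear speed of thermometer above 0.5 m/s) or (contact force between the fingers and tall_beaker below 0.01 N and linear speed of tall_beaker above 0.5 m/s) or (contact force between the fingers and squat_beaker below 0.01 N and linear speed of squat_beaker above 0.5 m/s) or (contact force between the fingers and wide_cover below 0.01 N and linear speed of wide_cover above 0.5 m/s) or (contact force between the fingers and small_cover below 0.01 N and linear speed of small_cover above 0.5 m/s)).
It also fails if it takes over 128 s, if anything falls off the work surface, if the arm or the gripper's body presses on something with over 40 N, if the wrist force passes 120 N, or if a joint passes its speed limit or range.

## Working session

There is one attempt and no reset: what is moved stays moved. The work goes in short steps, Python scripts to look and compute and a tool call to move; the robot and the scene stay as the last step left them, time stands still between calls to the robot, and variables do not carry over. Pictures are saved under pics/ and viewed, at most 14 in all, crops included, and the job is handed in when it is done.

Besides the shell and the picture viewer there is one more tool, called after ">>>" as a command line: name --argument value ..., lists and objects as JSON in quotes. move_arm: Moves the arm, as the interface text tells. Its arguments: {"type":"object","properties":{"deltas":{"type":"string"}},"required":["deltas"]}

```bash
mkdir -p pics; ls
cat > h.py <<'E'
import numpy as np, cv2
from cell import readout, grab_frame, bot, find_in, place_of
def world(p,uv,z):
    T=np.array(p["T"]); d=T[:3,:3]@np.array([(uv[0]-p["cx"])/p["fx"],(uv[1]-p["cy"])/p["fy"],1]); o=T[:3,3]
    return o+d*(z-o[2])/d[2]
def save(p,n): cv2.imwrite(f"pics/{n}.png",p["pixels"][:,:,::-1])
E
python3 - <<'E'
from h import *
s=readout.get_state(); print({k:np.round(v,3) for k,v in s.items()}, bot.grip_depth)
for c in("top","scene"):
    p=grab_frame(c); save(p,c+"0"); print(c,np.round(p["T"],3).tolist(),p["fx"],p["cx"],p["cy"])
    for n in "hotplate thermometer tall_beaker squat_beaker wide_cover small_cover bottle dish stopper jar".split():
        r=place_of(n,p)[:2]
        for q in r: print(n,round(q["score"],2),np.round(q["uv"]),np.round(world(p,q["uv"],0),3))
E
```

```text
pics
{'time': np.float64(0.0), 'joint_pos': array([ 1.154,  0.092,  1.232, -0.   ,  1.82 , -0.057]), 'qvel': array([ 0.   , -0.   ,  0.   , -0.   , -0.003,  0.   ]), 'tau': array([ 1.0000e-03, -4.5873e+01, -4.1803e+01, -0.0000e+00,  1.1000e-02,
       -0.0000e+00]), 'ee_pos': array([0.211, 0.561, 0.23 ]), 'tool_rot': array([-3.14 , -0.   ,  2.782]), 'contact_force': array([ 0.083, -0.306, -0.285]), 'torque': array([-0.019, -0.007,  0.006]), 'grip_force': np.float64(0.0), 'grip_width': np.float64(0.994)} 0.0187
top [[-0.014, -0.98, 0.196, 0.246], [-1.0, 0.013, -0.005, -0.009], [0.003, -0.196, -0.981, 1.457], [0.0, 0.0, 0.0, 1.0]] 540.878217507491 287.8356010765227 203.69680895965587
hotplate 0.57 [271. 191.] [0.572 0.028 0.   ]
thermometer 0.68 [387. 196.] [ 0.554 -0.291  0.   ]
tall_beaker 0.85 [432. 223.] [ 0.479 -0.409  0.   ]
squat_beaker 0.86 [182. 199.] [0.555 0.274 0.   ]
wide_cover 0.84 [390. 264.] [ 0.369 -0.29   0.   ]
small_cover 0.73 [139. 237.] [0.45  0.389 0.   ]
bottle 0.53 [172. 264.] [0.376 0.297 0.   ]
stopper 0.49 [129. 274.] [0.352 0.411 0.   ]
scene [[-0.836, 0.337, -0.433, 1.082], [0.548, 0.525, -0.651, 0.85], [0.008, -0.782, -0.624, 0.86], [0.0, 0.0, 0.0, 1.0]] 484.94992625372896 286.4506114345936 211.6373329587379
thermometer 0.71 [229. 178.] [ 0.544 -0.282  0.   ]
thermometer 0.23 [342. 295.] [0.547 0.283 0.   ]
tall_beaker 0.78 [232. 152.] [ 0.463 -0.418  0.   ]
squat_beaker 0.69 [341. 295.] [0.549 0.282 0.   ]
squat_beaker 0.65 [174. 194.] [ 0.72  -0.296  0.   ]
wide_cover 0.74 [275. 164.] [ 0.379 -0.277  0.   ]
small_cover 0.72 [403. 311.] [0.46  0.397 0.   ]
bottle 0.92 [401. 270.] [0.373 0.298 0.   ]
dish 0.97 [282. 329.] [0.719 0.291 0.   ]
dish 0.5 [340. 294.] [0.548 0.28  0.   ]
stopper 0.53 [441. 295.] [0.353 0.41  0.   ]
jar 0.93 [179. 192.] [ 0.705 -0.299  0.   ]
```

View pics/top0.png

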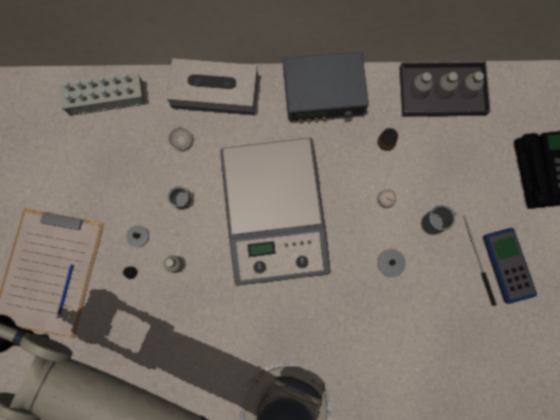

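View pics/scene0.png

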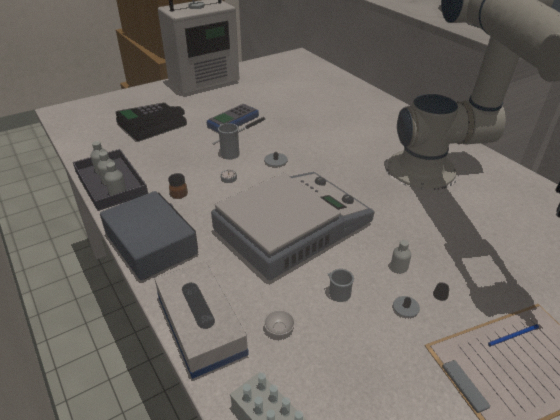

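The top view shows the white plate with corners near (222,147), (312,139), (323,228) and (231,237). Squat beaker (180,198), small cover (138,236) and bottle (173,264) are on the left. Thermometer (387,198), tall beaker (435,222) and wide cover (391,263) are on the right. This agrees with the networks and with the scene view.

Run:
```python
from h import *
p=grab_frame("top"); g=cv2.cvtColor(p["pixels"],cv2.COLOR_RGB2GRAY)
hsv=p["pixels"].astype(int)
for (u,v) in [(270,190),(240,170),(310,215),(218,190),(327,250),(200,150)]: print((u,v),hsv[v,u])
m=np.zeros_like(g); r=g[120:260,200:345]
# edge profiles along the row/col
print(g[190,212:236],g[190,308:332]); print(g[132:152,270],g[222:246,275])
th=g[150:220,235:305].mean(); 
ff=g.copy(); mask=np.zeros((422,562),np.uint8)
cv2.floodFill(ff,mask,(270,190),0,6,6,cv2.FLOODFILL_MASK_ONLY|cv2.FLOODFILL_FIXED_RANGE*0)
c=max(cv2.findContours(mask[1:-1,1:-1],cv2.RETR_EXTERNAL,cv2.CHAIN_APPROX_NONE)[0],key=cv2.contourArea)
b=cv2.minAreaRect(c); print(b)
q=np.array([world(p,x,.1)[:2] for x in c[:,0]]).astype(np.float32)
b=cv2.minAreaRect(q); print(b, cv2.boxPoints(b))
```

```text
(270, 190) [162 152 142]
(240, 170) [156 146 136]
(310, 215) [160 150 139]
(218, 190) [150 140 129]
(327, 250) [82 78 75]
(200, 150) [147 136 127]
[140 141 143 145 144 143 142 141 141 141 132 113  88  77  89 117 140 151
 154 154 153 153 154 153] [148 148 146 147 146 147 145 137 110  83  69  77 108 129 136 139 138 138
 139 138 139 140 141 141]
[135 137 138 139 136 134 132 134 133 127 119 127 137 140 139 139 140 141
 141 142] [158 158 157 158 157 151 131 100  83  81  76  76  79  85  99 127 143 147
 144 142 137 128 121 118]
((279.5, 209.5), (419.0, 559.0), 90.0)
((0.5438032150268555, 0.004144728183746338), (1.5465329885482788, 1.0964381694793701), 89.32066345214844) [[-0.01354551 -0.7625675 ]
 [ 1.0828156  -0.7755673 ]
 [ 1.101152    0.770857  ]
 [ 0.00479078  0.78385675]]
```

>>> move_arm --deltas "0 0 0 0 0 0 0.7"

```text
time: 1.27
ee_pos: [0.2113, 0.5616, 0.2313]
tool_rot: [3.142, 0.0, 2.782]
contact_force: [0.4, 0.5, -0.8]
grip_width: 0.821
grip_force: 0.0
```

Run:
```python
from h import *
p=grab_frame("top"); g=cv2.GaussianBlur(cv2.cvtColor(p["pixels"],cv2.COLOR_RGB2GRAY),(3,3),0).astype(float)
# inner edge = steepest drop going outward
L=[];R=[];B=[];F=[]
for v in range(155,222,4):
    c=226+(v-190)*.1; a=int(c); xs=np.arange(a-2,a+7); d=np.diff(g[v,a-2:a+8]); L.append((xs[d.argmax()]+.5,v))
    c=317+(v-190)*.12; a=int(c); xs=np.arange(a-5,a+4); d=np.diff(g[v,a-5:a+5]); R.append((xs[d.argmin()]+.5,v))
for u in range(235,305,4):
    c=143-(u-270)*.09; a=int(c); ys=np.arange(a-4,a+6); d=np.diff(g[a-4:a+7,u]); B.append((u,ys[d.argmax()]+.5))
    c=230-(u-275)*.1; a=int(c); ys=np.arange(a-6,a+5); d=np.diff(g[a-6:a+6,u]); F.append((u,ys[d.argmin()]+.5))
ln=[]
for n,e in zip("LRBF",(L,R,B,F)):
    w=np.array([world(p,x,.1)[:2] for x in e],np.float32)
    vx,vy,x,y=cv2.fitLine(w,cv2.DIST_HUBER,0,.01,.01).ravel()
    a=np.degrees(np.arctan2(vy,vx)); print(n,round(float(a),2)); ln.append(np.cross([x,y,1],[x+vx,y+vy,1]))
C=[]
for i,j in((0,2),(1,2),(1,3),(0,3)):
    h=np.cross(ln[i],ln[j]); C.append(h[:2]/h[2])
C=np.array(C); print(C.round(4),C.mean(0).round(4),np.linalg.norm(C-np.roll(C,-1,0),axis=1).round(4))
```

```text
L 6.04
R 6.55
B -83.73
F -83.73
[[ 0.665   0.1516]
 [ 0.6897 -0.0742]
 [ 0.4662 -0.0998]
 [ 0.4412  0.1279]] [0.5655 0.0264] [0.2271 0.225  0.229  0.225 ]
```

>>> move_arm --deltas "0 0 -0.9 -3.5 -1.2 0 1;0 0 -1.8 -7 -2.4 0 1;0 0 -2.69 -10.5 -3.6 0 1;0 0 -2.69 -13 -4.5 0 1;0 0 -2.69 -14 -4.86 0 1;0 0 -2.69 -14 -4.86 0 1;0 0 -2.69 -14 -4.86 0 1;0 0 -2.69 -14 -4.86 0 1;0 0 -2.69 -14 -4.86 0 1;0 0 -2.69 -14 -4.86 0 1"

```text
time: 2.58
ee_pos: [0.5521, 0.2785, 0.2316]
tool_rot: [3.141, 0.0, -3.03]
contact_force: [-0.2, 0.0, -0.1]
grip_width: 0.999
grip_force: 0.0
```

```bash
cat >> h.py <<'E'
HC=np.array([.5655,.0264]); HY=.109
def hp(w):
    d=np.asarray(w)[:2]-HC; c,s=np.cos(HY),np.sin(HY); return np.array([c*d[0]+s*d[1],-s*d[0]+c*d[1]])
def state():
    s=readout.get_state(); print("t %.1f"%s["time"],"ee",np.round(s["ee_pos"],4),"rot",np.round(s["tool_rot"],3),"hp",hp(s["ee_pos"]).round(4),"q",np.round(s["joint_pos"],2),"grip",round(float(s["grip_width"]),3),round(float(s["grip_force"]),1)); return s
def circ(p,n,z,crop=None):
    "place_of + bbox"
    for q in place_of(n,p)[:2]: print(n,round(q["score"],2),np.round(q["uv"]),"world",world(p,q["uv"],z).round(4),"hp",hp(world(p,q["uv"],z)).round(4))
    for q in find_in(n,p)[:2]: print("  box",round(q["score"],2),np.round(q["bbox"]))
E
python3 - <<'E'
from h import *
state(); p=grab_frame("wrist"); save(p,"w1"); print(np.round(p["T"],3),p["fx"])
for n in("squat_beaker","small_cover"): circ(p,n,0)
E
```

```text
t 2.6 ee [0.5521 0.2785 0.2316] rot [ 3.141  0.    -3.03 ] hp [0.0141 0.2521] q [ 0.41  0.14  1.18  0.    1.82 -1.27] grip 0.999 0.0
[[-0.112  0.942  0.316  0.47 ]
 [ 0.994  0.106  0.036  0.269]
 [ 0.001  0.318 -0.948  0.374]
 [ 0.     0.     0.     1.   ]] 358.071164900411
squat_beaker 0.89 [282. 170.] world [0.5512 0.2782 0.    ] hp [0.0132 0.2518]
  box 0.68 [252. 145. 312. 209.]
small_cover 0.59 [412.  84.] world [0.4508 0.3954 0.    ] hp [-0.0739  0.3793]
small_cover 0.31 [272. 307.] world [0.7201 0.2842 0.    ] hp [0.1817 0.2395]
  box 0.7 [383.  48. 449. 116.]
```

>>> move_arm --deltas "0 0 0 0 0 1.8 1;0 0 0 0 0 3.6 1;0 0 0 0 0 5.2 1;0 0 0 0 0 6.5 1;0 0 0 0 0 7.3 1;0 0 0 0 0 7.3 1;0 0 0 0 0 7.3 0;0 0 0 0 0 7.3 0;0 0 0 0 0 7.3 0;0 0 0 0 0 7.3 0"

```text
time: 4.08
ee_pos: [0.5544, 0.2779, 0.0149]
tool_rot: [3.14, 0.004, -3.032]
contact_force: [-0.6, 0.7, 5.4]
grip_width: 0.594
grip_force: 62.9
```

>>> move_arm --deltas "0 0 0 0 0 -0.5 0;0 0 0 0 0 -2 0;0 0 0 0 0 -4 0;0 0 0 0 0 -5.8 0;0 0 0 0.8 -2 -6 0;0 0 0 1.6 -4 -6 0;0 0 0 2.2 -6 -6 0;0 0 0 2.67 -7.6 -6 0;0 0 0 2.67 -8.4 -6 0;0 0 0 2.67 -8.4 -6 0"

```text
time: 5.32
ee_pos: [0.5008, 0.0164, 0.1931]
tool_rot: [-3.141, 0.001, -3.035]
contact_force: [0.9, 0.9, -1.8]
grip_width: 0.594
grip_force: 62.8
```

Run:
```python
from h import *
state(); p=grab_frame("wrist"); save(p,"w2"); 
circ(p,"squat_beaker",.18)
```

```text
t 5.3 ee [0.5008 0.0164 0.1931] rot [-3.141e+00  1.000e-03 -3.035e+00] hp [-0.0654 -0.0029] q [-0.04 -0.18  1.56 -0.    1.76 -1.71] grip 0.594 62.8
squat_beaker 0.57 [284. 257.] world [0.4944 0.0166 0.18  ] hp [-0.0718 -0.002 ]
  box 0.89 [204. 208. 363. 391.]
```

View pics/w2.png

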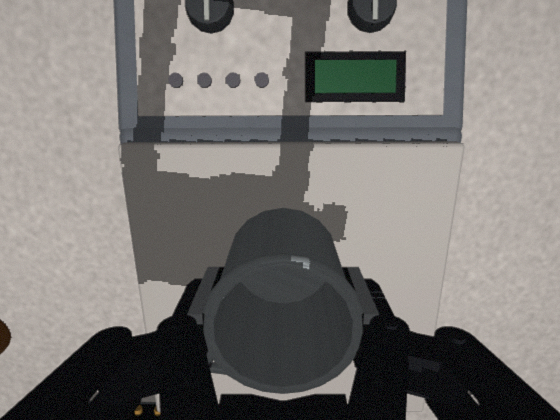

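The beaker is held upright over the front part of the plate: its rim is around (284,325) and the plate's front edge is at row 143.

>>> move_arm --deltas "0 0 0 0 0.1 0.8 0;0 0 0 0 0.1 1.6 0;0 0 0 0 0.1 2.1 0;0 0 0 0 0.1 2.35 0;0 0 0 0 0.1 2.47 0;0 0 0 0 0.1 2.52 0;0 0 0 0 0.1 2.56 0;0 0 0 0 0.1 2.59 0;0 0 0 0 0.1 2.62 0;0 0 0 0 0.1 2.62 0"

```text
time: 6.72
ee_pos: [0.5009, 0.0209, 0.1149]
tool_rot: [-3.141, 0.001, -3.032]
contact_force: [-3.3, -0.0, 6.0]
grip_width: 0.595
grip_force: 63.3
```

>>> move_arm --deltas "0 0 0 0 0 0 0.8;0 0 0 0 0 0 1;0 0 0 0 0 0 1;0 0 0 0 0 -1 1;0 0 0 0 0 -2.5 1;0 0 0 0 0 -3 1;0 0 0 0.1 2 -3 1;0 0 0 0.2 4 -3 1;0 0 0 0.25 6 -3 1;0 0 0 0.25 8 -3 1"

```text
time: 7.98
ee_pos: [0.4663, 0.2604, 0.2028]
tool_rot: [-3.141, -0.001, -3.032]
contact_force: [-0.0, -0.3, -0.4]
grip_width: 1.0
grip_force: 0.0
```

>>> move_arm --deltas "0 0 0 0 2 0 0.5;0 0 0 0 3.8 0 0.5;0 0 0 0 4.6 0 0.5;0 0 0 0 4.6 0 0.5;0 0 0 0 4.6 0 0.5;0 0 0 0 4.6 0 0.5"

```text
time: 8.72
ee_pos: [0.4522, 0.3948, 0.2037]
tool_rot: [-3.141, 0.0, -3.033]
contact_force: [0.5, -0.5, 0.3]
grip_width: 0.503
grip_force: 0.0
```

Run:
```python
from h import *
state(); p=grab_frame("wrist"); save(p,"w3")
circ(p,"small_cover",.0)
p=grab_frame("top"); save(p,"t3"); circ(p,"squat_beaker",.1)
```

```text
t 8.7 ee [0.4522 0.3948 0.2037] rot [-3.141  0.    -3.033] hp [-0.0725  0.3785] q [ 0.66  0.09  1.28 -0.    1.77 -1.02] grip 0.503 0.0
small_cover 0.87 [282. 177.] world [0.4523 0.394  0.    ] hp [-0.0725  0.3777]
  box 0.69 [252. 148. 318. 209.]
squat_beaker 0.75 [277. 214.] world [0.4898 0.0125 0.1   ] hp [-0.0767 -0.0056]
  box 0.83 [262. 198. 288. 221.]
```

View pics/w3.png

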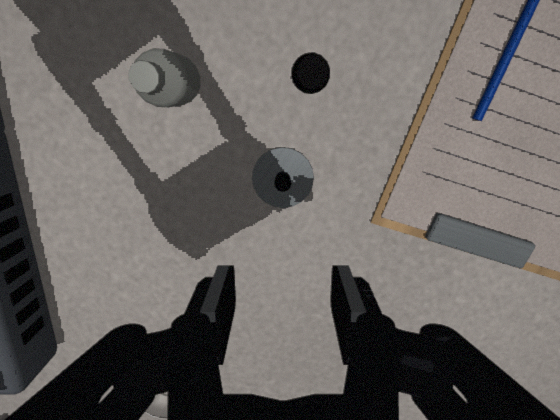

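The cover's knob sits at (284,182), directly on the fingers' line.

>>> move_arm --deltas "0 0 0 0 0 1.8 0.5;0 0 0 0 0 3.6 0.5;0 0 0 0 0 5 0.5;0 0 0 0 0 6 0.5;0 0 0 0 0 6.3 0.5;0 0 0 0 0 6.3 0.5;0 0 0 0 0 6.3 0;0 0 0 0 0 6.3 0;0 0 0 0 0 6.3 0;0 0 0 0 0 6.3 0"

```text
time: 10.28
ee_pos: [0.4529, 0.3965, 0.0169]
tool_rot: [3.14, 0.003, -3.032]
contact_force: [-0.4, -0.4, 6.6]
grip_width: 0.151
grip_force: 58.7
```

>>> move_arm --deltas "0 0 0 0 0 -0.5 0;0 0 0 0 0 -2 0;0 0 0 0 0 -4 0;0 0 0 0 0 -6 0;0 0 0 0 0 -7.1 0;0 0 0 0 -2 -7.1 0;0 0 0 0 -4 -7.1 0;0 0 0 -0.2 -6 -7.1 0;0 0 0 -0.2 -8 -7.1 0;0 0 0 -0.2 -10 -7.1 0"

```text
time: 11.52
ee_pos: [0.4904, 0.0965, 0.2286]
tool_rot: [3.142, 0.001, -3.032]
contact_force: [1.4, -0.4, 0.1]
grip_width: 0.151
grip_force: 58.8
```

>>> move_arm --deltas "0 0 0 0 -1 0 0;0 0 0 0 -2 0 0;0 0 0 0 -2.55 0 0;0 0 0 0 -2.55 0 0;0 0 0 0 -2.55 0 0;0 0 0 0 -2.55 0 0"

```text
time: 12.28
ee_pos: [0.4989, 0.0233, 0.2277]
tool_rot: [3.141, -0.0, -3.03]
contact_force: [0.1, 0.0, -0.8]
grip_width: 0.152
grip_force: 58.8
```

Run:
```python
from h import *
state(); p=grab_frame("wrist"); save(p,"w4")
circ(p,"small_cover",.213); circ(p,"squat_beaker",.1)
```

```text
t 12.3 ee [0.4989 0.0233 0.2277] rot [ 3.141 -0.    -3.03 ] hp [-0.0665  0.0042] q [-0.02 -0.18  1.5   0.    1.82 -1.7 ] grip 0.152 58.8
small_cover 0.9 [285. 262.] world [0.4963 0.0242 0.213 ] hp [-0.069   0.0054]
  box 0.61 [220. 207. 348. 328.]
squat_beaker 0.63 [280. 196.] world [0.496  0.0213 0.1   ] hp [-0.0696  0.0025]
  box 0.89 [237. 164. 321. 222.]
```

View pics/w4.png

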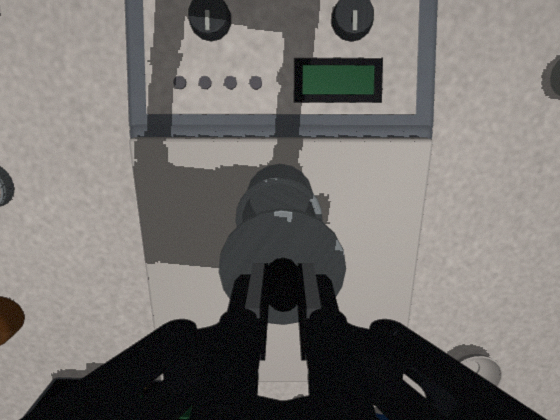

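Cover (283,268) is held level above the squat beaker (280,195). The networks put the two within 3 mm sideways, so I'll lower it.

>>> move_arm --deltas "0 0 0 0 -0.09 0.8 0;0 0 0 0 -0.09 1.4 0;0 0 0 0 -0.09 1.65 0;0 0 0 0 -0.09 1.75 0;0 0 0 0 -0.09 1.82 0;0 0 0 0 -0.09 1.89 0;0 0 0 0 -0.09 1.95 0;0 0 0 0 -0.09 2 0;0 0 0 0 -0.09 2.03 0;0 0 0 0 -0.09 2.03 0"

```text
time: 13.78
ee_pos: [0.4994, 0.0196, 0.1671]
tool_rot: [-3.141, 0.0, -3.032]
contact_force: [-0.6, -0.0, 1.2]
grip_width: 0.155
grip_force: 58.9
```

>>> move_arm --deltas "0 0 0 0 0 0.03 0;0 0 0 0 0 0.05 0;0 0 0 0 0 0.05 0"

```text
time: 14.15
ee_pos: [0.4996, 0.0197, 0.1668]
tool_rot: [-3.141, 0.002, -3.032]
contact_force: [-0.9, -0.5, 6.9]
grip_width: 0.151
grip_force: 59.4
```

>>> move_arm --deltas "0 0 0 0 0 0 0.4;0 0 0 0 0 0 0.4;0 0 0 0 0 0 0.4;0 0 0 0 0 -0.8 0.4;0 0 0 0 0 -2 0.4;0 0 0 0 -1.5 -2 0.6;0 0 0 -0.2 -3.5 -2 1;0 0 0 -0.4 -5.5 -2 1;0 0 0 -0.47 -7.5 -2 1;0 0 0 -0.47 -9.4 -2 1"

```text
time: 15.4
ee_pos: [0.5442, -0.2612, 0.2248]
tool_rot: [3.141, -0.0, -3.032]
contact_force: [0.3, 0.9, -0.2]
grip_width: 1.004
grip_force: 0.0
```

>>> move_arm --deltas "0 0 0 0 -0.9 0 1;0 0 0 0 -0.9 0.8 1;0 0 0 0 -0.9 1 1;0 0 0 0 -0.9 1 1;0 0 0 0 -0.9 1 1"

```text
time: 16.02
ee_pos: [0.5475, -0.2856, 0.1965]
tool_rot: [-3.141, 0.001, -3.031]
contact_force: [0.6, -0.7, 0.4]
grip_width: 1.0
grip_force: 0.0
```

Run:
```python
from h import *
state(); p=grab_frame("wrist"); save(p,"w5")
for n in("thermometer","tall_beaker","wide_cover"): circ(p,n,.0)
p=grab_frame("scene"); save(p,"s5"); cv2.imwrite("pics/s5.png",cv2.resize(p["pixels"][130:290,190:400,::-1],None,fx=3,fy=3))
```

```text
t 16.0 ee [ 0.5475 -0.2856  0.1965] rot [-3.141e+00  1.000e-03 -3.031e+00] hp [-0.0518 -0.3082] q [-0.54  0.13  1.25 -0.    1.76 -2.22] grip 1.0 0.0
thermometer 0.77 [286. 180.] world [ 0.5479 -0.2826  0.    ] hp [-0.0511 -0.3052]
  box 0.58 [259. 152. 315. 207.]
tall_beaker 0.73 [158.  90.] world [ 0.4791 -0.4061  0.    ] hp [-0.133  -0.4205]
tall_beaker 0.5 [258. 318.] world [ 0.7079 -0.2951  0.    ] hp [ 0.1066 -0.3351]
  box 0.38 [236. 298. 284. 374.]
  box 0.56 [269.   0. 336.  20.]
```

View pics/w5.png

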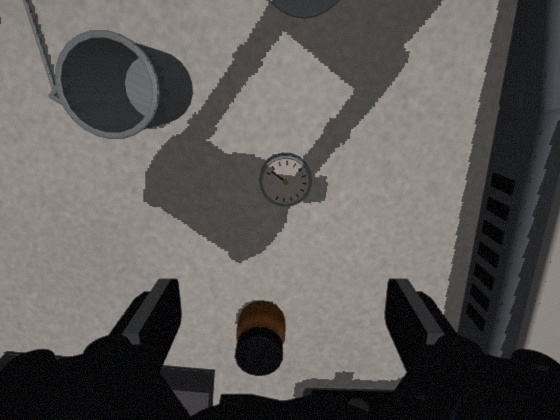

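View pics/s5.png

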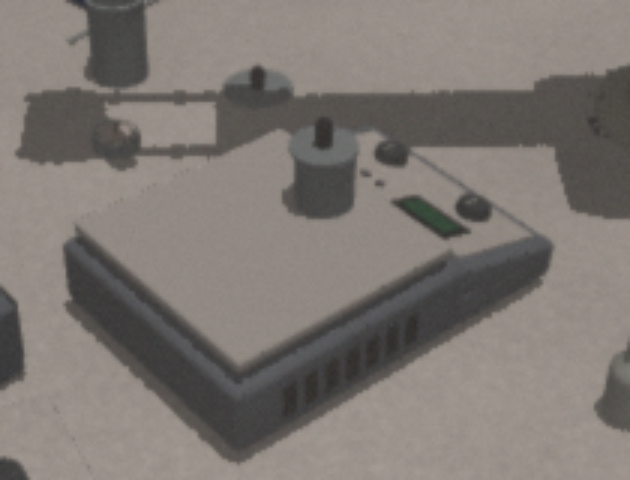

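The squat beaker stands on the plate with its cover seated. The thermometer is dial up at (286,180) in the wrist view, under the gripper, with the tall beaker well clear of the fingers.

>>> move_arm --deltas "0 0 0 0 0.09 1.8 1;0 0 0 0 0.09 3.6 1;0 0 0 0 0.09 5 1;0 0 0 0 0.09 6 1;0 0 0 0 0.09 6.5 1;0 0 0 0 0.09 6.5 1;0 0 0 0 0.09 6.5 0;0 0 0 0 0.09 6.5 0;0 0 0 0 0.09 6.5 0;0 0 0 0 0.09 6.5 0"

```text
time: 17.68
ee_pos: [0.5481, -0.284, 0.0029]
tool_rot: [-3.139, 0.003, -3.032]
contact_force: [-0.5, -0.1, 6.5]
grip_width: 0.55
grip_force: 62.1
```

>>> move_arm --deltas "0 0 0 0 0 -0.5 0;0 0 0 0 0 -2 0;0 0 0 0 0 -4 0;0 0 0 -0.5 0 -6 0;0 0 0 -1.7 0.5 -6.8 0;0 0 0 -1.7 2.5 -6.8 0;0 0 0 -1.7 4.5 -6.8 0;0 0 0 -1.7 6.5 -6.8 0;0 0 0 -1.7 8.5 -6.8 0;0 0 0 -1.7 10.2 -6.8 0"

```text
time: 18.92
ee_pos: [0.5634, 0.0286, 0.2054]
tool_rot: [3.142, 0.001, -3.031]
contact_force: [0.3, 0.7, -1.5]
grip_width: 0.55
grip_force: 61.9
```

>>> move_arm --deltas "0 0 0 0 0 0 0;0 0 0 0 0 0 0;0 0 0 0 0 1 0;0 0 0 0 0 2 0;0 0 0 0 0 2 0"

```text
time: 19.55
ee_pos: [0.5627, 0.0249, 0.1414]
tool_rot: [3.141, -0.006, -3.034]
contact_force: [-0.9, -0.9, -0.9]
grip_width: 0.548
grip_force: 62.0
```

Run:
```python
from h import *
state(); p=grab_frame("wrist"); save(p,"w6")
circ(p,"thermometer",.15)
```

```text
t 19.6 ee [0.5627 0.0249 0.1414] rot [ 3.141 -0.006 -3.034] hp [-0.003  -0.0012] q [-0.02 -0.    1.49 -0.    1.66 -1.69] grip 0.548 62.0
thermometer 0.98 [283. 272.] world [0.5528 0.0241 0.15  ] hp [-0.0129 -0.0009]
  box 0.63 [227. 226. 344. 347.]
```

View pics/w6.png

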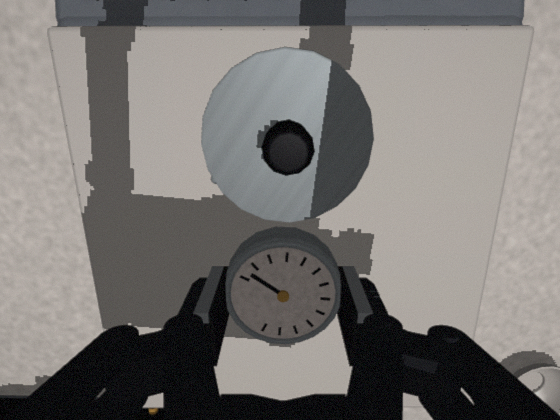

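The thermometer is held flat, dial up, with its dial centre at (283,296) and about 4 mm short of the plate's middle. The squat cover is well clear at (288,135).

>>> move_arm --deltas "0 0 0 -0.14 0.03 0.5 0;0 0 0 -0.14 0.03 0.9 0;0 0 0 -0.14 0.03 1.08 0;0 0 0 -0.14 0.03 1.15 0;0 0 0 -0.14 0.03 1.2 0;0 0 0 -0.14 0.03 1.24 0;0 0 0 -0.14 0.03 1.27 0;0 0 0 -0.14 0.03 1.29 0;0 0 0 -0.14 0.03 1.29 0"

```text
time: 20.82
ee_pos: [0.5681, 0.0278, 0.1056]
tool_rot: [3.142, 0.0, -3.032]
contact_force: [0.3, -0.0, -0.3]
grip_width: 0.546
grip_force: 62.0
```

>>> move_arm --deltas "0 0 0 0 0 0.03 0;0 0 0 0 0 0.06 0;0 0 0 0 0 0.09 0;0 0 0 0 0 0.12 0;0 0 0 0 0 0.12 0"

```text
time: 21.45
ee_pos: [0.5682, 0.0278, 0.1029]
tool_rot: [-3.141, 0.001, -3.032]
contact_force: [-3.3, -0.0, 5.4]
grip_width: 0.549
grip_force: 62.5
```

>>> move_arm --deltas "0 0 0 0 0 0 0.8;0 0 0 0 0 0 1;0 0 0 0 0 0 1;0 0 0 0 0 -1 1;0 0 0 0 0 -2.5 1;0 0 0 0 -0.5 -3.8 1;0 0 0 0.5 -2.5 -4 1;0 0 0 1 -4.5 -4 1;0 0 0 1.5 -6.5 -4 1;0 0 0 2.2 -8.5 -4 1"

```text
time: 22.7
ee_pos: [0.5303, -0.2337, 0.2217]
tool_rot: [3.142, 0.0, -3.032]
contact_force: [0.7, -0.0, 0.4]
grip_width: 1.001
grip_force: 0.0
```

>>> move_arm --deltas "0 0 0 0.8 -2 0 1;0 0 0 1.6 -3.8 0 1;0 0 0 2.4 -5.2 0 1;0 0 0 2.4 -5.6 0 1;0 0 0 2.4 -5.6 0 1;0 0 0 2.4 -5.6 0 1"

```text
time: 23.45
ee_pos: [0.4783, -0.4055, 0.222]
tool_rot: [3.141, 0.0, -3.03]
contact_force: [-0.9, 0.3, -0.2]
grip_width: 0.997
grip_force: 0.0
```

Run:
```python
from h import *
state(); p=grab_frame("wrist"); save(p,"w7")
circ(p,"tall_beaker",.0); circ(p,"wide_cover",.0)
```

```text
t 23.4 ee [ 0.4783 -0.4055  0.222 ] rot [ 3.141  0.    -3.03 ] hp [-0.1337 -0.4198] q [-0.76  0.16  1.17  0.    1.81 -2.44] grip 0.997 0.0
tall_beaker 0.66 [282. 174.] world [ 0.4794 -0.4061  0.    ] hp [-0.1326 -0.4206]
  box 0.77 [231. 147. 328. 239.]
wide_cover 0.67 [418.  74.] world [ 0.3681 -0.2874  0.    ] hp [-0.2303 -0.2905]
  box 0.61 [380.  30. 461. 118.]
```

View pics/w7.png

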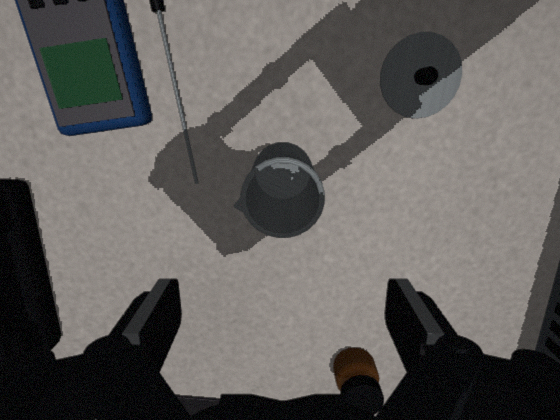

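The tall beaker is centred under the open fingers (rim around (284,197)), and the wide cover is at (421,75).

>>> move_arm --deltas "0 0 0 -0.03 -0.02 1.8 1;0 0 0 -0.03 -0.02 3 1;0 0 0 -0.03 -0.02 4.2 1;0 0 0 -0.03 -0.02 5.3 1;0 0 0 -0.03 -0.02 5.9 1;0 0 0 -0.03 -0.02 5.9 1;0 0 0 -0.03 -0.02 5.9 0;0 0 0 -0.03 -0.02 5.9 0;0 0 0 -0.03 -0.02 5.9 0;0 0 0 -0.03 -0.02 5.9 0"

```text
time: 24.95
ee_pos: [0.4796, -0.4082, 0.0478]
tool_rot: [-3.138, 0.003, -3.032]
contact_force: [0.9, 0.2, 7.0]
grip_width: 0.717
grip_force: 65.3
```

>>> move_arm --deltas "0 0 0 0 0 -0.5 0;0 0 0 0 0 -2 0;0 0 0 0 0 -4 0;0 0 0 -1 0 -5.3 0;0 0 0 -2.5 1 -5.3 0;0 0 0 -4 2 -5.3 0;0 0 0 -5.5 3 -5.3 0;0 0 0 -6.6 4.5 -5.3 0;0 0 0 -6.6 6.2 -5.3 0;0 0 0 -6.6 8 -5.3 0"

```text
time: 26.2
ee_pos: [0.6489, -0.1454, 0.2038]
tool_rot: [3.141, -0.001, -3.032]
contact_force: [0.2, 0.9, -1.2]
grip_width: 0.713
grip_force: 65.3
```

>>> move_arm --deltas "0 0 0 0 1.5 0 0;0 0 0 0 3 0 0;0 0 0 0 4.5 0 0;0 0 0 0 5.6 0 0;0 0 0 0 6.1 0 0;0 0 0 0 6.1 0 0;0 0 0 0 6.1 0 0"

```text
time: 27.08
ee_pos: [0.6291, 0.0336, 0.204]
tool_rot: [-3.141, -0.0, -3.033]
contact_force: [-0.1, -0.0, -1.3]
grip_width: 0.713
grip_force: 65.4
```

Run:
```python
from h import *
s=state(); p=grab_frame("wrist"); save(p,"w8")
circ(p,"tall_beaker",s["ee_pos"][2]-.0478); circ(p,"thermometer",.1); circ(p,"small_cover",.15)
```

```text
t 27.1 ee [0.6291 0.0336 0.204 ] rot [-3.141 -0.    -3.033] hp [0.064  0.0002] q [-0.    0.17  1.19 -0.    1.78 -1.68] grip 0.713 65.4
tall_beaker 0.96 [279. 238.] world [0.6281 0.0314 0.1562] hp [ 0.0628 -0.0018]
  box 0.7 [179. 188. 387. 406.]
thermometer 0.6 [284. 119.] world [0.5655 0.0277 0.1   ] hp [0.0002 0.0013]
  box 0.82 [244.  79. 326. 160.]
  box 0.23 [223.   3. 344.  47.]
  box 0.89 [224.   0. 345.  47.]
```

View pics/w8.png

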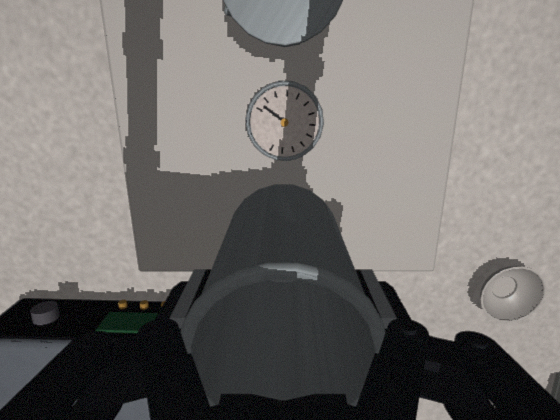

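The thermometer is centred on the plate at (284,121), and the tall beaker hangs upright behind it. I'll shift it 4 mm further back and lower it.

>>> move_arm --deltas "0 0 0 -0.13 0.02 0.6 0;0 0 0 -0.13 0.02 1.2 0;0 0 0 -0.13 0.02 1.6 0;0 0 0 -0.13 0.02 1.72 0;0 0 0 -0.13 0.02 1.77 0;0 0 0 -0.13 0.02 1.81 0;0 0 0 -0.13 0.02 1.85 0;0 0 0 -0.13 0.02 1.89 0;0 0 0 -0.13 0.02 1.89 0"

```text
time: 28.55
ee_pos: [0.6329, 0.036, 0.1478]
tool_rot: [-3.141, 0.001, -3.032]
contact_force: [-0.9, 0.4, 0.3]
grip_width: 0.719
grip_force: 65.4
```

>>> move_arm --deltas "0 0 0 0 0 0.02 0;0 0 0 0 0 0.04 0;0 0 0 0 0 0.04 0"

```text
time: 28.92
ee_pos: [0.633, 0.036, 0.1478]
tool_rot: [-3.141, 0.002, -3.032]
contact_force: [-2.5, 1.3, 6.2]
grip_width: 0.715
grip_force: 65.9
```

>>> move_arm --deltas "0 0 0 0 0 0 0.8;0 0 0 0 0 0 1;0 0 0 0 0 0 1;0 0 0 0 0 -1 1;0 0 0 0 0 -2.5 1;0 0 0 0 0 -3.5 1;0 0 0 0.8 -1.2 -3.5 1;0 0 0 2.2 -2.6 -3.5 0.7;0 0 0 3.6 -4 -3.5 0.5;0 0 0 5 -5.4 -3.5 0.5"

```text
time: 30.18
ee_pos: [0.5001, -0.1427, 0.2509]
tool_rot: [-3.141, 0.0, -3.032]
contact_force: [-0.0, 0.0, 0.9]
grip_width: 0.501
grip_force: 0.0
```

>>> move_arm --deltas "0 0 0 1.4 -1.4 0 0.5;0 0 0 2.8 -2.8 0 0.5;0 0 0 4 -3.8 1 0.5;0 0 0 4.9 -4.3 1.7 0.5;0 0 0 4.9 -4.3 1.7 0.5;0 0 0 4.9 -4.3 1.7 0.5;0 0 0 4.9 -4.3 1.7 0.5"

```text
time: 31.05
ee_pos: [0.3705, -0.2855, 0.2012]
tool_rot: [-3.14, 0.001, -3.03]
contact_force: [-0.1, -0.2, 0.4]
grip_width: 0.498
grip_force: 0.0
```

Run:
```python
from h import *
state(); p=grab_frame("wrist"); save(p,"w9")
circ(p,"wide_cover",.0)
```

```text
t 31.1 ee [ 0.3705 -0.2855  0.2012] rot [-3.14e+00  1.00e-03 -3.03e+00] hp [-0.2278 -0.2888] q [-0.73 -0.27  1.63  0.    1.79 -2.41] grip 0.498 0.0
wide_cover 0.76 [283. 177.] world [ 0.3697 -0.2857  0.    ] hp [-0.2286 -0.289 ]
  box 0.91 [242. 140. 317. 216.]
```

View pics/w9.png

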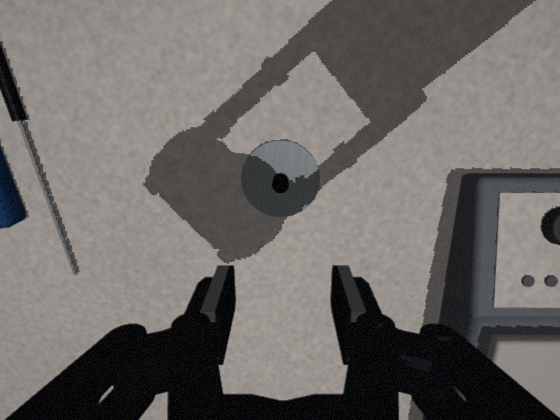

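The wide cover's knob is at (281,183), directly below the fingers. Descend and grip.

>>> move_arm --deltas "0 0 0 0.03 0 1.8 0.5;0 0 0 0.03 0 3.6 0.5;0 0 0 0.03 0 5 0.5;0 0 0 0.03 0 5.9 0.5;0 0 0 0.03 0 6.2 0.5;0 0 0 0.03 0 6.2 0.5;0 0 0 0.03 0 6.2 0;0 0 0 0.03 0 6.2 0;0 0 0 0.03 0 6.2 0;0 0 0 0.03 0 6.2 0"

```text
time: 32.45
ee_pos: [0.3695, -0.2867, 0.016]
tool_rot: [-3.139, 0.002, -3.032]
contact_force: [-0.9, -0.4, 6.0]
grip_width: 0.149
grip_force: 58.7
```

>>> move_arm --deltas "0 0 0 0 0 -0.5 0;0 0 0 0 0 -2 0;0 0 0 0 0 -4 0;0 0 0 0 0 -6 0;0 0 0 0 0 -7.8 0;0 0 0 -1 1 -8.3 0;0 0 0 -2.4 2.4 -8.3 0;0 0 0 -3.8 3.8 -8.3 0;0 0 0 -5.2 5.2 -8.3 0;0 0 0 -6.6 6.6 -8.3 0"

```text
time: 33.7
ee_pos: [0.5444, -0.0658, 0.2639]
tool_rot: [-3.141, 0.001, -3.032]
contact_force: [0.6, -0.7, -0.5]
grip_width: 0.152
grip_force: 58.9
```

>>> move_arm --deltas "0 0 0 -1.2 1.2 0 0;0 0 0 -2.3 2.2 0 0;0 0 0 -3.1 2.9 0 0;0 0 0 -3.3 3.13 0 0;0 0 0 -3.3 3.13 0 0;0 0 0 -3.3 3.13 0 0;0 0 0 -3.3 3.13 0 0"

```text
time: 34.58
ee_pos: [0.6314, 0.0358, 0.2637]
tool_rot: [-3.141, 0.001, -3.033]
contact_force: [0.3, -0.1, -1.7]
grip_width: 0.155
grip_force: 58.9
```

Run:
```python
from h import *
s=state(); p=grab_frame("wrist"); save(p,"w10")
circ(p,"wide_cover",s["ee_pos"][2]-.016); circ(p,"tall_beaker",.1)
p=grab_frame("top"); circ(p,"wide_cover",s["ee_pos"][2]-.016); circ(p,"tall_beaker",.1)
```

```text
t 34.6 ee [0.6314 0.0358 0.2637] rot [-3.141e+00  1.000e-03 -3.033e+00] hp [0.0665 0.0021] q [ 0.    0.19  1.07 -0.    1.89 -1.68] grip 0.155 58.9
wide_cover 0.92 [283. 264.] world [0.6305 0.036  0.2477] hp [0.0656 0.0025]
tall_beaker 0.65 [283. 190.] world [0.633  0.0361 0.1   ] hp [0.0681 0.0023]
  box 0.98 [231. 152. 335. 212.]
wide_cover 0.63 [261. 144.] world [0.6312 0.0447 0.2477] hp [0.0673 0.011 ]
  box 0.96 [250. 137. 280. 158.]
tall_beaker 0.55 [266. 160.] world [0.6341 0.0387 0.1   ] hp [0.0696 0.0048]
  box 0.76 [254. 153. 282. 174.]
```

View pics/w10.png

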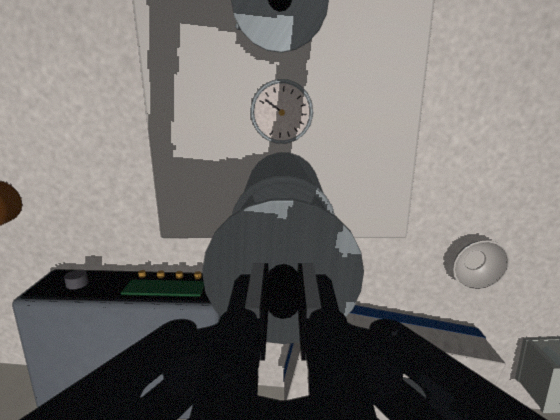

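The cover (283,275) is level above the tall beaker (283,185), and the networks put it 2 mm too far forward. I'll correct that and lower it.

>>> move_arm --deltas "0 0 0 -0.08 0 0.6 0;0 0 0 -0.08 0 1.1 0;0 0 0 -0.08 0 1.4 0;0 0 0 -0.08 0 1.52 0;0 0 0 -0.08 0 1.58 0;0 0 0 -0.08 0 1.63 0;0 0 0 -0.08 0 1.68 0;0 0 0 -0.08 0 1.73 0;0 0 0 -0.08 0 1.77 0;0 0 0 -0.08 0 1.77 0"

```text
time: 36.33
ee_pos: [0.6342, 0.0369, 0.2107]
tool_rot: [-3.141, 0.001, -3.032]
contact_force: [-1.8, -0.4, 2.4]
grip_width: 0.156
grip_force: 59.2
```

>>> move_arm --deltas "0 0 0 0 0 0.03 0;0 0 0 0 0 0.06 0;0 0 0 0 0 0.06 0"

```text
time: 36.7
ee_pos: [0.6345, 0.0369, 0.2104]
tool_rot: [-3.141, 0.003, -3.032]
contact_force: [-1.8, -0.0, 7.7]
grip_width: 0.154
grip_force: 59.8
```

>>> move_arm --deltas "0 0 0 0 0 0 0.4;0 0 0 0 0 0 0.4;0 0 0 0 0 0 0.4;0 0 0 0 0 -0.8 0.4;0 0 0 0 0 -2 0.4;0 0 0 0 -1.5 -2 0.4;0 0 0 0 -3.5 -2 0.4;0 0 0 0 -5.5 -2 0.4;0 0 0 0 -7.5 -2 0.4;0 0 0 0 -8.5 -2 0.4"

```text
time: 37.95
ee_pos: [0.6617, -0.2199, 0.267]
tool_rot: [3.141, -0.001, -3.035]
contact_force: [0.5, 0.3, 0.4]
grip_width: 0.401
grip_force: 0.0
```

Run:
```python
from h import *
state(); p=grab_frame("scene"); cv2.imwrite("pics/s11.png",cv2.resize(p["pixels"][130:290,190:400,::-1],None,fx=3,fy=3))
p=grab_frame("top"); 
for n,z in (("thermometer",.1),("tall_beaker",.1),("wide_cover",.194),("squat_beaker",.1),("small_cover",.15)): circ(p,n,z)
```

```text
t 38.0 ee [ 0.6617 -0.2199  0.267 ] rot [ 3.141e+00 -1.000e-03 -3.035e+00] hp [ 0.0688 -0.2553] q [-0.37  0.38  0.83 -0.    1.93 -2.05] grip 0.401 0.0
thermometer 0.63 [271. 185.] world [0.567  0.0262 0.1   ] hp [ 0.0014 -0.0003]
  box 0.78 [261. 174. 280. 195.]
tall_beaker 0.62 [268. 160.] world [0.6343 0.0325 0.1   ] hp [ 0.0691 -0.0015]
  box 0.69 [256. 157. 284. 173.]
wide_cover 0.73 [262. 147.] world [0.6399 0.0444 0.194 ] hp [0.0759 0.0099]
  box 0.8 [251. 134. 280. 163.]
  box 0.73 [163. 255. 183. 270.]
squat_beaker 0.53 [275. 213.] world [0.4922 0.0171 0.1   ] hp [-0.0739 -0.0013]
  box 0.38 [267. 221. 279. 220.]
small_cover 0.8 [273. 206.] world [0.502  0.0201 0.15  ] hp [-0.0639  0.0007]
small_cover 0.55 [129. 274.] world [0.3402 0.3675 0.15  ] hp [-0.1869  0.3636]
  box 0.74 [261. 194. 286. 219.]
```

View pics/s11.png

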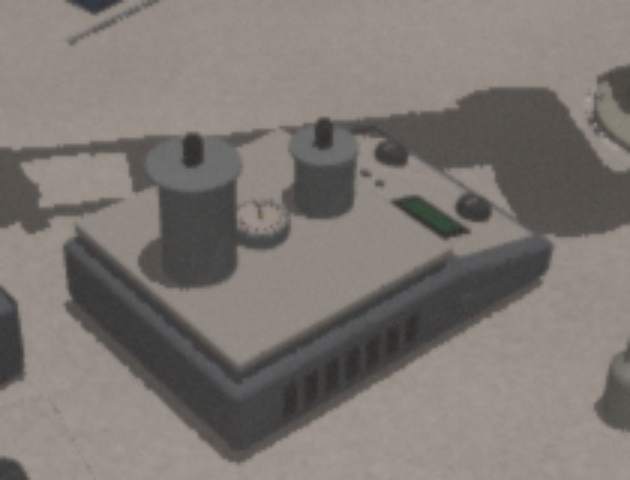

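Both covers look level on their beakers. The thermometer lies flat between them with gaps on both sides, and the release heights match seated covers. Handing in.

```bash
python3 -c "
from cell import bot
print(bot.hand_in())"
```

```text
the job is handed in; nothing more can be done
None
```

The job is handed in at about 38 s of the 128 s allowed: the last pictures show the thermometer within about 2 mm of the plate's middle, the covered tall beaker about 68 mm behind it and the covered squat beaker about 67 mm in front; no verdict came back.

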